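# Seat the hole saw on its keyed arbor

### The arm

A 6-joint arm with a two-finger parallel gripper is mounted at the origin on the work surface. World frame = base frame: x ahead of the robot, y to its left, z up, the work surface at z = 0. Lengths are in m, angles in rad, forces in N, time in s.
With the tool pointing down it reaches from about 0.35 to 0.975 m from the base axis. Payload 4.9 kg.
Tool frame: the origin (TCP) lies midway between the tips of the shut fingers; the grasp point (between the pads) lies 19 mm behind it; z points along the fingers, y is the line along which they close (so a half turn about z gives the same grasp; the last joint's range is limited). The gripper opens to 85 mm and grips with 20 to 120 N. Pads are 22 mm wide; open, the fingers measure 114 mm over their backs; the gripper's body (76 mm by 85 mm) begins 54 mm behind the grasp point. The pads swing forward as they close: fully open they stand 13 mm farther back than shut.
Start: joints at [-0.119, 0.053, 1.613, -0, 1.476, -0.119], TCP at [0.625, 0, 0.202] pointing down, gripper open.
Joint ranges: [-3.01, 3.01], [-1.01, 2.22], [0.06, 2.58], [-1.02, 4.17], [0.09, 2.62], [-3.14, 3.14]. Speed limits (rad/s): [2.57, 2.57, 3.14, 3.14, 3.14, 3.14].

### API

Orientations are given as a unit quaternion [w, x, y, z].
In Python, from plant import state, grab_frame, job_done, cut_out, place_of gives the robot as it stands.
- The arm moves only by the tool jog_arm, never from a script. Its argument "motion" is text: rows parted by semicolons, each of 7 numbers parted by spaces: the opening in per cent of the stroke, from 0 (shut) to 100 (fully open), then the shift along the tool's x, y, z as a fraction of full scale, then the turn, a rotation vector about the tool's x, y, z as a fraction of full scale. A call has exactly 5 rows; each row is the pose to reach, as a shift and turn from the pose commanded when the call began, along the tool's axes at that moment; what a row does not reach only later rows make up. Full scale, the value 1, is 50 cm for a shift and 1.5 rad for a turn. A row lasts 1/8 s, in which the tool goes at most 62.5 mm and 10.7 degrees, less where a joint would pass 70% of its speed; a pose out of reach is approached as far as the arm can. A call with a number of a shift or a turn outside -1 to 1 is refused whole. A call with a gripper value outside its range is refused whole. The fingers move at their own pace and stop on an object; the grip force is fixed at half the most. Time passes only in rows, so rows that repeat a pose let the fingers close, or fill a call up. It gives the time, the measured TCP pose, the force, the opening and the grip force at its end, in the units of the state.
- state(): the state, without advancing time (a new reading comes with each control period).
- grab_frame(name): name is "scene" or "side" or "wrist"; returns a dict with "color" (384x512x3 uint8, red, green, blue), "range_z" (384x512 float32, m along the optical axis (not along the pixel's ray), 0 where there is no reading), "intrinsics" (3x3 intrinsics, pixels), "k1" (the pictures are not rectified: a ray, as slopes to the right and down, at radius r is drawn at 1 + k1 r^2 times it, then the intrinsics apply), "world_from_camera" (4x4, takes a point from camera to world coordinates). Camera axes: x right, y up, looking along -z (the intrinsics and any distortion apply to the point x, -y, -z); pixel columns grow to the right and rows downward; lengths in m; the calibration is good to about 2 mm. A picture is of the moment at which its call begins.
- job_done(): hands the job in; it is judged then, once.
Trained networks look in the newest picture that a camera, given by its name, has taken for a name from the list of things; names that differ only in an ending like _2 or _b are one class to them, and where a whole thing is asked for, a point or a joint stands for the part that bears it (a point fixed in the world has none). Each returns a list of dicts, best first, with "p" (0 to 1); they miss things now and then, are a little off and sometimes report something else, mostly with a low value. They report only what shows in the picture. A call takes as long as a camera call. They do not tell look-alikes from the thing itself.
- cut_out(camera, thing): "pixels" (384x512 bool, what is visible of it).
- place_of(camera, thing): "at" ([x, y, z] in m, in world coordinates, good to about 4 mm: a listed point, or the origin of a listed thing).
The state is a dict: "time": time; "joint_pos": joint angles; "joint_vel": joint speeds; "joint_efforts": joint torques, N m; "tool_pos": TCP position; "tool_rot": TCP orientation; "contact_force": force on the tool from outside, world axes, zero at the start; "ft_torque": the same for the moment, N m; "gripper_width": opening from 0.0 (shut) to 1.0 (fully open); "grasp_force": force on a finger pad.
Only numpy, scipy, OpenCV 4.12 (cv2) and the standard library are available. Lean on these libraries where they do the work, as an engineer would, in place of code of your own. Each camera call takes 0.05 s, during which the arm holds its last target. There are 200 camera calls.

### The job

Fit the largest of the three hole saws, teeth up, onto the arbor that stands clamped in the bench vise: lower it gently over the arbor's pin, then, pressing only lightly, turn it slowly until its slot finds the flat key and it drops fully home, flat on the arbor's flange, and let go. Never force it or let it drop hard (keep well under 40 N), and leave the other saws, the vise and the tools around it where they are.

Things in the scene. Friction and masses are not known exactly. Their poses are not given: they have to be found in the camera images.
- saw_large: The largest hole saw: a round grey steel cup, outer diameter 46 mm, 42 mm tall, wall 3 mm, standing on its closed base, toothed open mouth up; 0.13 to 0.26 kg, loose. Origin: centre of its underside; z up. May be gripped across its outside at any yaw, fingers up to 30 mm down from the rim
- slot (a point): Centre of the slot of the largest saw, at its underside (same point and axes as the saw's origin). The 6 mm thick base has this one rectangular through slot, 19.5 x 11.5 mm, long side along the saw's x axis: it fits the key either way round (every half turn)
- saw_mid: A bystander hole saw of the same make and height, outer diameter 36 mm; origin at the centre of its underside. Leave it where it stands
- saw_small: A bystander hole saw of the same make and height, outer diameter 28 mm; origin at the centre of its underside. Leave it where it stands
- vise: Blue machine vise fixed to the bench, 150 mm (x) by 90 mm (y), jaws 62 mm high, clamp screw with a short cross bar out to 88 mm at its -x end. Origin: centre of its underside. Jaw faces run along its y axis. The steel arbor stands upright in it, on its z axis, and does not turn; neither slides
- seat (a point): Centre of the top of the arbor's round flange (30 mm in diameter), on the arbor's axis, 78 mm above the bench; axes as the vise's. The saw is home when its origin is at this point, flat on the flange
- key_top (a point): Centre of the top of the arbor's flat key, 10 mm above the flange; the key is 18 x 10 mm (its top 3 mm bevelled by 1.2 mm all round). Axes as the vise's: the key's own angle is not reported. Its 18 mm side is turned anticlockwise, seen from above, from the vise's y axis by 12 to 85 degrees. A saw not aligned with it rests here
- pin_tip (a point): Tip of the arbor's round pin, 26 mm above the flange, on the axis. The pin stands on the key, 8.6 mm in diameter; its last 10 mm taper to a 3 mm tip
- stone: Bystander: a sharpening stone 110 x 45 x 22 mm, origin at the centre of its underside, long side x
- wrench: Bystander: a spanner lying on the bench
- screwdriver: Bystander: a screwdriver lying on the bench
- plane: Bystander: an iron hand plane about 220 x 56 x 95 mm
- jar: Bystander: a closed glass jar, diameter 60 mm, 85 mm tall, origin at the centre of its underside
Things that resemble listed ones, but are neither listed nor needed, are in the scene too. Several things have the shape of the vise; the one meant has the colours described above. What is shaped like the saw_large but blue is not meant.

How it is judged:
At the end, for the whole second after the job is handed in: The largest saw is home on the arbor: its underside within 2 mm of the flange top and within 3 mm of its axis, upright within 0.08 rad, teeth up, at rest and released (horizontal distance between saw_large and seat below 0.003 m and z of saw_large in the frame of seat between -0.003 and 0.002 m and angle between saw_large's own z axis and vertical below 0.08 rad and linear speed of saw_large below 0.01 m/s); the robot touches nothing.
It fails at once if the saw is pressed, knocked or dropped on the arbor or vise with more than 40 N (contact force between saw_large and vise above 40 N).
It fails at once if the robot knocks the vise or arbor with more than 25 N (contact force between any of the arm, the fingers and vise above 25 N).
It fails at once if another saw or a tool is moved by more than 20 mm (distance of any of saw_mid, saw_small, stone, wrench, screwdriver, plane, jar from where it was at the start of the episode above 0.02 m).
It also fails if it takes over 67 s, if anything falls off the work surface, if the arm or the gripper's body presses on something with over 40 N, if the wrist force passes 120 N, or if a joint passes its speed limit or range.

## Working session

There is one attempt and no reset: what is moved stays moved. The work goes in short steps, Python scripts to look and compute and a tool call to move; the robot and the scene stay as the last step left them, time stands still between calls to the robot, and variables do not carry over. Pictures are saved under pics/ and viewed, at most 10 in all, crops included, and the job is handed in when it is done.

Besides the shell and the picture viewer there is one more tool, called after "Emit:" as a command line: name --argument value ..., lists and objects as JSON in quotes. jog_arm: Moves the arm, as the interface text tells. Shift numbers are shares of 50 cm and turn numbers shares of 1.5 rad, none past 1 either way. Its arguments: {"type":"object","properties":{"motion":{"type":"string"}},"required":["motion"]}

```bash
mkdir -p pics; cat > h.py <<'E'
import numpy as np, cv2
from plant import state, grab_frame, job_done, cut_out, place_of
def save(f,n,crop=None,s=1):
    im=f["color"][:,:,::-1]
    if crop: im=im[crop[1]:crop[3],crop[0]:crop[2]]
    cv2.imwrite("pics/"+n,cv2.resize(im,None,fx=s,fy=s,interpolation=cv2.INTER_CUBIC))
def cloud(f):
    K=f["intrinsics"];d=f["range_z"];h,w=d.shape
    u,v=np.meshgrid(np.arange(w),np.arange(h))
    p=np.stack([u,v],-1).reshape(-1,1,2).astype(float)
    n=cv2.undistortPointsIter(p,K,np.array([f["k1"],0,0,0,0.]),None,None,(3,50,1e-9)).reshape(h,w,2)
    P=np.stack([n[...,0]*d,-n[...,1]*d,-d,np.ones_like(d)],-1)@np.asarray(f["world_from_camera"]).T
    P=P[...,:3].copy();P[d<=0]=np.nan
    return P
def project(f,X):
    T=np.linalg.inv(f["world_from_camera"]);c=T[:3,:3]@np.asarray(X,float)+T[:3,3]
    a=np.array([c[0],-c[1]])/-c[2];a=a*(1+f["k1"]*(a@a))
    return f["intrinsics"][[0,1],[0,1]]*a+f["intrinsics"][:2,2]
E
python3 - <<'E'
from h import *
fs={c:grab_frame(c) for c in("scene","side")}
cv2.imwrite("pics/a.png",np.hstack([cv2.resize(f["color"][:,:,::-1],(400,300)) for f in fs.values()]))
save(fs["scene"],"scene.png",None,1.5)
for c in fs:
  for t in("saw_large","saw_mid","saw_small","vise","seat","pin_tip","key_top"):
    for r in place_of(c,t)[:4]: print(c,t,round(r["p"],2),np.round(r["at"],3),project(fs[c],r["at"]).round())
print(state()["time"])
E
```

```text
scene saw_large 0.89 [ 0.374 -0.242  0.001] [154. 212.]
scene saw_large 0.6 [ 0.475 -0.214 -0.001] [181. 233.]
scene saw_mid 0.6 [ 0.592 -0.165 -0.001] [219. 256.]
scene saw_small 0.62 [ 0.47  -0.076  0.002] [221. 206.]
scene vise 0.86 [ 0.53   0.219 -0.   ] [313. 171.]
scene vise 0.76 [0.314 0.174 0.002] [259. 131.]
scene vise 0.56 [ 0.698 -0.018  0.001] [286. 256.]
scene seat 0.66 [0.319 0.172 0.081] [260. 116.]
scene seat 0.6 [ 0.473 -0.211 -0.002] [182. 232.]
scene seat 0.59 [0.534 0.218 0.082] [318. 156.]
scene pin_tip 0.92 [0.316 0.171 0.103] [260. 111.]
scene pin_tip 0.72 [0.532 0.222 0.103] [320. 151.]
scene pin_tip 0.57 [ 0.472 -0.213 -0.002] [181. 232.]
scene key_top 0.84 [0.533 0.218 0.089] [318. 155.]
scene key_top 0.77 [0.315 0.17  0.09 ] [259. 114.]
scene key_top 0.7 [0.53  0.22  0.102] [319. 151.]
side saw_large 0.71 [ 0.473 -0.213  0.001] [251. 295.]
side saw_large 0.55 [ 0.376 -0.246  0.004] [210. 319.]
side saw_mid 0.66 [ 0.593 -0.162 -0.001] [294. 266.]
side saw_small 0.69 [ 0.47  -0.077  0.002] [232. 253.]
side vise 0.98 [ 0.316  0.169 -0.001] [155. 208.]
side vise 0.71 [0.538 0.215 0.   ] [228. 184.]
side seat 0.86 [0.533 0.217 0.077] [224. 162.]
side seat 0.82 [0.314 0.175 0.076] [149. 184.]
side pin_tip 0.98 [0.318 0.174 0.109] [149. 173.]
side pin_tip 0.76 [0.535 0.215 0.102] [225. 154.]
side pin_tip 0.61 [ 0.573 -0.3    0.003] [312. 315.]
side key_top 0.98 [0.539 0.218 0.09 ] [226. 157.]
side key_top 0.71 [0.537 0.216 0.102] [225. 154.]
side key_top 0.65 [0.315 0.169 0.087] [149. 181.]
0.8
```

View pics/scene.png

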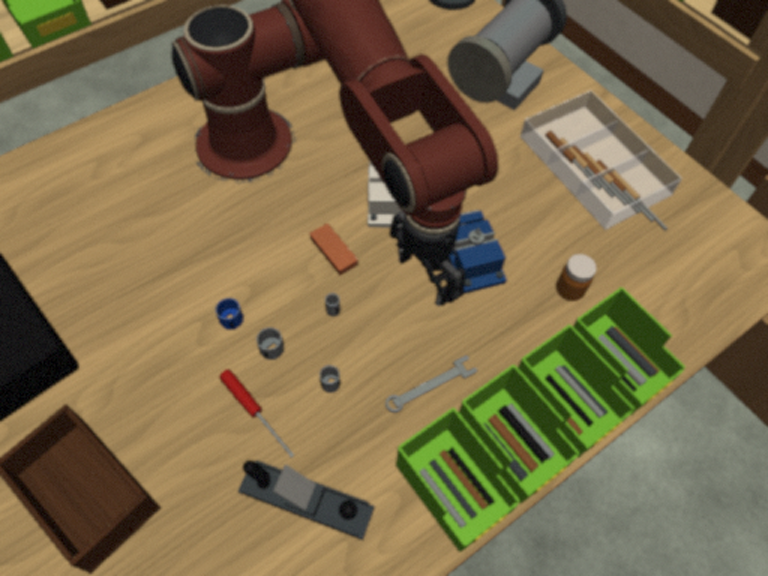

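The grey saw at scene px (181,229) is the largest grey cup and fits saw_large. The blue cup at (153,209) is a look-alike. The blue vise at (317,165) is the one meant, and the white one at (255,130) is not. I'll confirm this in one enlarged crop.

```bash
python3 - <<'E'
from h import *
f=grab_frame("scene");g=grab_frame("side");w=grab_frame("wrist")
A=cv2.resize(f["color"][120:280,130:343],(400,300),interpolation=3)
B=cv2.resize(g["color"][140:335,130:390],(400,300),interpolation=3)
C=cv2.resize(w["color"],(400,300))
cv2.imwrite("pics/b.png",np.vstack([np.hstack([A,B]),np.hstack([C,C*0])])[:,:,::-1])
s=state();print(s["time"],s["tool_pos"],s["tool_rot"],s["contact_force"])
print(np.round(w["world_from_camera"],3),w["intrinsics"],w["k1"])
for c,F in(("scene",f),("side",g)):
  P=cloud(F)
  for t,xy in(("saw_large",(0.474,-.213)),("vise",(.533,.218))):
    d=np.hypot(P[...,0]-xy[0],P[...,1]-xy[1])
    if t=="saw_large":
      m=(d<.04)&(P[...,2]>.034)&(P[...,2]<.05); q=P[m]; print(c,t,len(q),q.min(0),q.max(0),np.median(F["color"][m],0))
    else:
      m=(d<.02)&(P[...,2]>.08)&(P[...,2]<.12); q=P[m]; print(c,t,len(q),q.mean(0),q.max(0))
E
```

```text
0.95 [ 6.24993846e-01 -8.36779344e-06  2.01842367e-01] [2.27240463e-05 7.07110765e-01 7.07102797e-01 1.43676471e-05] [0.42752471 0.22845539 0.30292133]
[[ 1.    -0.001 -0.     0.624]
 [ 0.001  0.951  0.31   0.079]
 [-0.    -0.31   0.951  0.373]
 [ 0.     0.     0.     1.   ]] [[312.86028165   0.         257.90138305]
 [  0.         312.86028165 194.5083884 ]
 [  0.           0.           1.        ]] -0.0696109834814029
scene saw_large 95 [ 0.45088133 -0.23457423  0.03410888] [ 0.49778491 -0.18992305  0.0478336 ] [89. 87. 80.]
scene vise 36 [0.53652061 0.21429899 0.0871641 ] [0.54952212 0.22818853 0.10625553]
side saw_large 183 [ 0.4516473  -0.23828032  0.03400789] [ 0.49760911 -0.19133099  0.04550232] [109. 108. 106.]
side vise 32 [0.53385658 0.21308814 0.08879967] [0.54197615 0.22145615 0.10308458]
```

View pics/b.png

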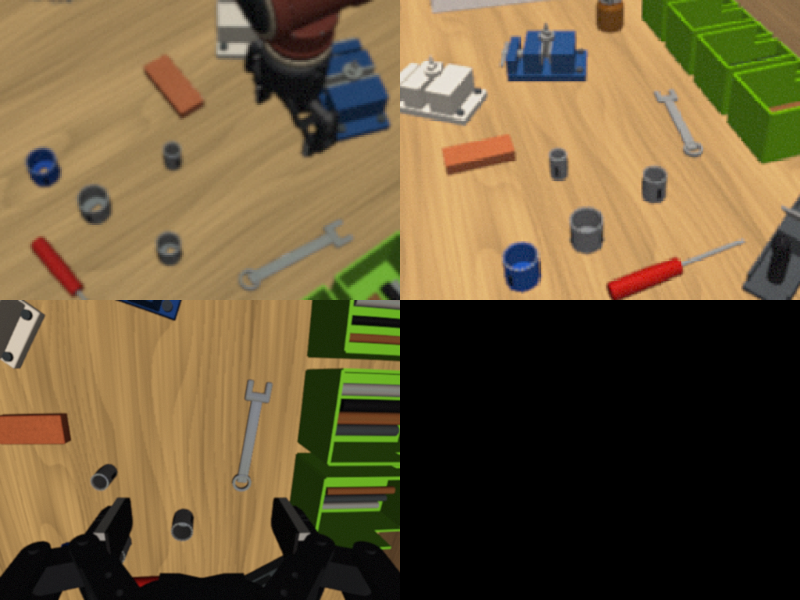

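The crop confirms it: in its left half the grey cup at (94,205) is the largest grey one, the blue look-alike is at (43,167), and the blue vise with the arbor is at (350,75). The wrist camera sits 79 mm towards tool +x, so I'll put it straight above the arbor.

Emit:
jog_arm --motion "100 0.09 -0.06 0 0 0 0; 100 0.18 -0.12 0 0 0 0; 100 0.27 -0.18 0 0 0 0; 100 0.28 -0.18 0 0 0 0; 100 0.28 -0.18 0 0 0 0"

```text
time: 1.58
tool_pos: [0.5353, 0.1401, 0.2021]
tool_rot: [0.0, 0.707, 0.707, 0.0]
contact_force: [-0.5, -0.2, -0.3]
gripper_width: 0.999
grasp_force: 0.0
```

```bash
cat > v.py <<'E'
from h import *
f=grab_frame("wrist");P=cloud(f);np.savez("vise.npz",P=P,**f)
print(state()["time"],state()["tool_pos"],np.round(f["world_from_camera"][:3,3],4))
for t in("seat","pin_tip","key_top"):
  for r in place_of("wrist",t)[:2]: print(t,round(r["p"],2),np.round(r["at"],4),project(f,r["at"]).round())
c=project(f,[.535,.217,.09]).round().astype(int);print(c)
save(f,"vise.png",(c[0]-50,max(c[1]-50,0),c[0]+50,c[1]+50),6)
for lo,hi in((.074,.081),(.0845,.0915),(.0945,.107)):
  m=(abs(P[...,0]-.535)<.02)&(abs(P[...,1]-.217)<.02)&(P[...,2]>lo)&(P[...,2]<hi)
  q=P[m];ys,xs=np.nonzero(m)
  if len(q)>5: print(lo,len(q),q.mean(0).round(4),q.min(0).round(4),q.max(0).round(4),cv2.minAreaRect(q[:,:2].astype(np.float32)*1000))
E
python3 v.py
```

```text
1.625 [0.53555034 0.13945624 0.20196911] [0.5338 0.2194 0.3734]
seat 0.74 [0.5325 0.2158 0.0778] [256.  97.]
seat 0.67 [0.3133 0.1717 0.0749] [ 36. 147.]
pin_tip 0.76 [0.3178 0.1778 0.1064] [ 16. 146.]
pin_tip 0.67 [0.5322 0.2168 0.0998] [256.  96.]
key_top 0.81 [0.5328 0.2175 0.0844] [257.  95.]
key_top 0.77 [0.3165 0.1706 0.0837] [ 33. 149.]
[259  96]
0.074 588 [0.5312 0.2169 0.0773] [0.5168 0.2026 0.0753] [0.5451 0.2308 0.0794] ((530.9544677734375, 216.71144104003906), (28.23600959777832, 28.345544815063477), 89.60704040527344)
0.0845 146 [0.5308 0.2166 0.0869] [0.5235 0.2075 0.0845] [0.5386 0.2255 0.0892] ((530.5928955078125, 216.2548828125), (9.830370903015137, 18.103748321533203), 25.95822525024414)
0.0945 70 [0.5307 0.2163 0.0992] [0.5273 0.2129 0.0947] [0.5341 0.2203 0.1046] ((530.6844482421875, 216.6318817138672), (6.845458984375, 7.429579734802246), 0.012258404865860939)
```

View pics/vise.png

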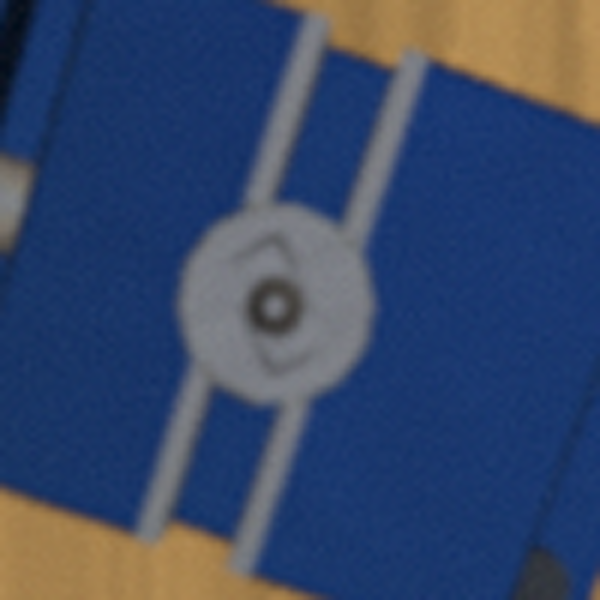

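The crop shows the flange centred at about (275,303), the pin at (275,305), and key corners at about (275,235) and (270,372). From that the key's long axis is about 26° anticlockwise of world y. Next I'll look at the saw.

Emit:
jog_arm --motion "100 -0.12 -0.02 0 0 0 0; 100 -0.24 -0.05 0 0 0 0; 100 -0.36 -0.07 0 0 0 0; 100 -0.48 -0.09 0 0 0 0; 100 -0.6 -0.12 0 0 0 0"

```text
time: 2.4
tool_pos: [0.4744, -0.1629, 0.202]
tool_rot: [0.0, 0.708, 0.707, 0.0]
contact_force: [0.2, 0.6, 0.1]
gripper_width: 1.002
grasp_force: 0.0
```

Emit:
jog_arm --motion "100 -0.12 0 0 0 0 0; 100 -0.24 0 0 0 0 0; 100 -0.26 0 0 0 0 0; 100 -0.26 0 0 0 0 0; 100 -0.26 0 0 0 0 0"

```text
time: 3.02
tool_pos: [0.4751, -0.289, 0.2017]
tool_rot: [-0.0, 0.707, 0.707, 0.0]
contact_force: [0.4, 0.5, -0.8]
gripper_width: 0.999
grasp_force: 0.0
```

```bash
cat > s.py <<'E'
from h import *
f=grab_frame("wrist");P=cloud(f)
s=state();print(s["time"],s["tool_pos"],np.round(f["world_from_camera"][:3,3],4))
for r in place_of("wrist","saw_large")[:3]: print(round(r["p"],2),np.round(r["at"],4),project(f,r["at"]).round())
d=np.hypot(P[...,0]-.474,P[...,1]+.213)
q=P[(d<.035)&(P[...,2]>.037)];print(len(q),q.min(0).round(4),q.max(0).round(4));c,r=cv2.minEnclosingCircle(q[:,:2].astype(np.float32)*1000);print("rim",c,r)
c=np.array(c)/1000;d=np.hypot(P[...,0]-c[0],P[...,1]-c[1])
q=P[(d<.018)&(P[...,2]<.003)];print("slot",len(q),cv2.minAreaRect(q[:,:2].astype(np.float32)*1000))
z=P[(d<.018)][:,2];print(np.histogram(z,np.arange(-.006,.02,.002)))
u=project(f,[*c,.02]).round().astype(int)
save(f,"saw.png",(u[0]-50,max(u[1]-50,0),u[0]+50,u[1]+50),6)
V=np.load("vise.npz");P=V["P"]
for lo in(.0835,.0845,.0855):
  q=P[(abs(P[...,0]-.531)<.015)&(abs(P[...,1]-.2165)<.015)&(P[...,2]>lo)][:,:2]
  w,v=np.linalg.eigh(np.cov(q.T));print("key",len(q),q.mean(0),np.degrees(np.arctan2(v[1,1],v[0,1]))%180,cv2.minAreaRect(q.astype(np.float32)*1000))
E
python3 s.py
```

```text
3.075 [ 0.47516666 -0.28876416  0.20178539] [ 0.4737 -0.2097  0.3732]
0.75 [ 0.4716 -0.213   0.0022] [256.  96.]
0.61 [ 0.3795 -0.2432  0.0016] [178. 123.]
443 [ 0.4483 -0.2353  0.0372] [ 0.4933 -0.1908  0.0451]
rim (470.72027587890625, -213.240966796875) 22.984039306640625
slot 183 ((471.76300048828125, -213.5375518798828), (14.440735816955566, 19.850568771362305), 11.235486030578613)
(array([  0,   4, 133,  44,  29, 463, 142,   0,   0,   0,   0,   0]), array([-0.006, -0.004, -0.002,  0.   ,  0.002,  0.004,  0.006,  0.008,
        0.01 ,  0.012,  0.014,  0.016,  0.018]))
key 236 [0.53063643 0.21661627] 117.29015476411084 ((530.6224975585938, 216.30209350585938), (9.948921203613281, 18.162761688232422), 25.95822525024414)
key 229 [0.53067709 0.216453  ] 117.4301607455558 ((530.5928955078125, 216.2548828125), (9.830370903015137, 18.103748321533203), 25.95822525024414)
key 206 [0.53051081 0.21647838] 116.24233209298653 ((530.451904296875, 216.36825561523438), (9.441503524780273, 17.609249114990234), 27.1237850189209)
```

View pics/saw.png

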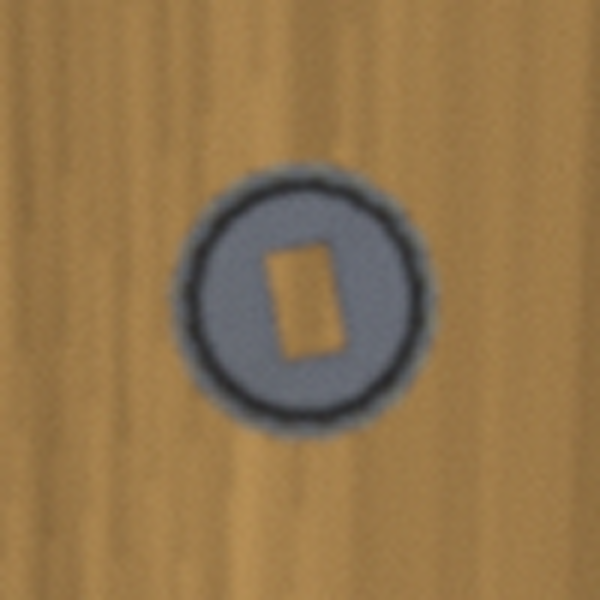

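The saw's slot corners in the crop are (265,255), (328,243), (345,348) and (285,358), so its long side is about 10° anticlockwise of y, against about 27° for the key. The saw has to turn about 16.5° anticlockwise. Now I'll grasp it.

Emit:
jog_arm --motion "100 0.1 -0.003 0 0 0 0; 100 0.152 -0.003 0.05 0 0 0; 100 0.152 -0.003 0.15 0 0 0; 100 0.152 -0.003 0.25 0 0 0; 100 0.152 -0.003 0.29 0 0 0"

```text
time: 3.75
tool_pos: [0.4715, -0.2113, 0.0533]
tool_rot: [-0.003, 0.706, 0.708, -0.001]
contact_force: [-0.1, 0.6, -0.5]
gripper_width: 0.999
grasp_force: 0.0
```

Emit:
jog_arm --motion "100 0 0 0.05 0 0 0; 100 0 0 0.09 0 0 0; 100 0 0 0.093 0 0 0; 70 0 0 0.093 0 0 0; 60 0 0 0.093 0 0 0"

```text
time: 4.38
tool_pos: [0.4745, -0.2143, 0.0117]
tool_rot: [0.001, 0.707, 0.707, 0.0]
contact_force: [0.3, -0.2, -0.7]
gripper_width: 0.609
grasp_force: 0.0
```

Emit:
jog_arm --motion "50 0 0 0 0 0 0; 40 0 0 0 0 0 0; 40 0 0 0 0 0 0; 40 0 0 0 0 0 0; 40 0 0 0 0 0 0"

```text
time: 5.0
tool_pos: [0.4742, -0.2146, 0.0116]
tool_rot: [0.001, 0.707, 0.707, 0.0]
contact_force: [-0.9, 0.4, 5.9]
gripper_width: 0.401
grasp_force: 3.0
```

```bash
python3 - <<'E'
from h import *
f=grab_frame("wrist");g=grab_frame("side")
u=project(g,[.474,-.213,.04]).round().astype(int)
A=cv2.resize(f["color"],(400,300));B=cv2.resize(g["color"][u[1]-50:u[1]+40,u[0]-60:u[0]+60],(400,300),interpolation=3)
cv2.imwrite("pics/g.png",np.hstack([A,B])[:,:,::-1]);s=state();print(s)
E
```

```text
{'time': 5.1, 'joint_pos': array([-5.67906787e-01,  4.45919145e-03,  2.00125616e+00, -1.31544854e-04,
        1.13415395e+00, -5.67743674e-01]), 'joint_vel': array([ 0.00016881,  0.00076857, -0.00018982, -0.00115445, -0.0006285 ,
       -0.00161048]), 'joint_efforts': array([ 6.71556292e-03, -2.91872138e+01, -2.95364553e+01,  6.97445800e-02,
       -4.01863586e-01, -3.82359154e-03]), 'tool_pos': array([ 0.47424608, -0.21460587,  0.01163208]), 'tool_rot': array([8.54229806e-04, 7.07144554e-01, 7.07068479e-01, 1.27781561e-04]), 'contact_force': array([-1.10603666,  1.35256808,  6.81050589]), 'ft_torque': array([ 0.09057632,  0.17921627, -0.02747581]), 'grasp_force': 2.984910546294941, 'gripper_width': 0.397970568940405}
```

View pics/g.png

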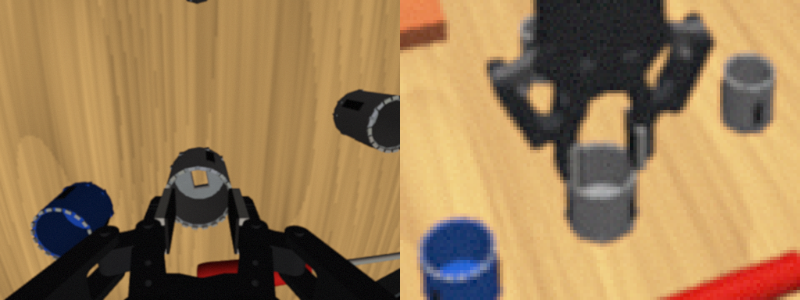

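```bash
cat > m.py <<'E'
from h import *
import sys
def meas(cx,cy,z0,cam="wrist"):
    f=grab_frame(cam);P=cloud(f)
    d=np.hypot(P[...,0]-cx,P[...,1]-cy);c=f["color"].astype(int)
    m=(d<.04)&(P[...,2]>z0-.006)&(P[...,2]<z0+.006)&(c.min(-1)>60)
    q=P[m];return q,f,P
if __name__=="__main__":
    for c in("wrist","scene","side"):
        f=grab_frame(c);P=cloud(f);s=state()
        for r in place_of(c,"saw_large")[:2]: print(c,round(r["p"],2),np.round(r["at"],4))
        for r in sorted(cut_out(c,"saw_large"),key=lambda r:-r["p"])[:2]:
            q=P[r["pixels"]];q=q[q[:,2]>.036]
            if len(q)>10: print(len(q),q.min(0).round(4),q.max(0).round(4),cv2.minEnclosingCircle(q[:,:2].astype(np.float32)*1000))
    T=[project(grab_frame("wrist"),s["tool_pos"]+[0,0,z]).round() for z in(0,.02)];print(s["tool_pos"],T)
E
python3 m.py
```

```text
wrist 0.95 [ 0.4715 -0.2141  0.0015]
wrist 0.9 [ 3.747e-01 -2.463e-01  3.000e-04]
1635 [ 0.4507 -0.2363  0.036 ] [ 0.4914 -0.1902  0.0468] ((470.92364501953125, -213.26380920410156), 23.236770629882812)
1624 [ 0.3512 -0.2637  0.036 ] [ 0.3968 -0.22    0.0445] ((373.7032165527344, -243.05532836914062), 23.82294464111328)
scene 0.58 [ 0.472  -0.2143 -0.0032]
scene 0.57 [ 0.3756 -0.2475 -0.0016]
25 [ 0.4567 -0.2349  0.0362] [ 0.4999 -0.2246  0.0481] ((478.285400390625, -224.6339569091797), 21.580078125)
56 [ 0.3536 -0.2649  0.0364] [ 0.3996 -0.2299  0.0471] ((377.22509765625, -244.1598358154297), 23.684097290039062)
side 0.72 [ 0.4727 -0.2134  0.0021]
side 0.57 [ 3.724e-01 -2.436e-01  3.000e-04]
122 [ 0.4516 -0.2364  0.0361] [ 0.4936 -0.1912  0.0692] ((472.893310546875, -213.60714721679688), 23.952783584594727)
154 [ 0.3525 -0.2682  0.036 ] [ 0.3984 -0.2222  0.0446] ((376.17315673828125, -245.24476623535156), 24.167217254638672)
[ 0.47425617 -0.21462498  0.01165189] [array([260., 232.]), array([260., 247.])]
```

The saw hasn't moved and sits between the pads: the opening isn't linear, and at 40% the pads just touch. I'll close fully and lift.

Emit:
jog_arm --motion "25 0 0 0 0 0 0; 0 0 0 0 0 0 0; 0 0 0 0 0 0 0; 0 0 0 0 0 0 0; 0 0 0 0 0 0 0"

```text
time: 6.28
tool_pos: [0.473, -0.2137, 0.0098]
tool_rot: [-0.001, 0.707, 0.707, -0.0]
contact_force: [0.6, 0.2, -0.3]
gripper_width: -0.002
grasp_force: 0.0
```

Emit:
jog_arm --motion "0 0 0 -0.02 0 0 0; 0 0 0 -0.1 0 0 0; 0 0 0 -0.2 0 0 0; 0 0 0 -0.3 0 0 0; 0 0 0 -0.3 0 0 0"

```text
time: 6.9
tool_pos: [0.4766, -0.2159, 0.1671]
tool_rot: [0.006, 0.707, 0.707, 0.001]
contact_force: [0.6, -0.4, -0.4]
gripper_width: 0.001
grasp_force: 0.0
```

```bash
cat > hold.py <<'E'
from h import *
f=grab_frame("wrist");P=cloud(f);s=state();t=s["tool_pos"];print(s["time"],t,s["tool_rot"].round(4),s["contact_force"].round(1),s["gripper_width"],s["grasp_force"])
R=np.asarray(f["world_from_camera"])
r=max(cut_out("wrist","saw_large"),key=lambda r:P[r["pixels"]][...,2].mean() if r["pixels"].sum()>200 else -1)
q=P[r["pixels"]];q=q[~np.isnan(q[:,0])]
top=np.percentile(q[:,2],98);print(len(q),"top",top-t[2])
k=q[q[:,2]>top-.004]
# circle fit by least squares to the outer rim
from scipy.optimize import least_squares
fit=least_squares(lambda p:np.hypot(k[:,0]-p[0],k[:,1]-p[1])-.0215,[t[0],t[1]],loss="soft_l1",f_scale=.001).x
print("rim-tool",(fit-t[:2]).round(4),"enc",cv2.minEnclosingCircle(k[:,:2].astype(np.float32)*1000),k.min(0).round(4),k.max(0).round(4))
d=np.hypot(P[...,0]-fit[0],P[...,1]-fit[1])
u=project(f,[*fit,top-.036]).round().astype(int);print(u)
save(f,"hold%d.png"%(s["time"]*100),(u[0]-60,u[1]-45,u[0]+60,u[1]+45),6)
E
python3 hold.py
```

```text
6.95 [ 0.47502258 -0.21495183  0.16379724] [3.000e-03 7.071e-01 7.071e-01 6.000e-04] [-0.1  0.6 -0.5] -0.0006687201800261428 0.0
2105 top -0.12038795404687452
rim-tool [-0.1005 -0.0283] enc ((374.0281066894531, -244.02137756347656), 23.68132972717285) [ 0.3512 -0.267   0.0394] [ 0.3971 -0.2204  0.0446]
[166 193]
```

```bash
python3 - <<'E'
from h import *
f=grab_frame("wrist");g=grab_frame("side")
for r in place_of("wrist","saw_large")[:3]: print(round(r["p"],2),np.round(r["at"],4),project(f,r["at"]).round())
A=cv2.resize(f["color"],(400,300));B=cv2.resize(g["color"][190:370,160:400],(400,300),interpolation=3)
cv2.imwrite("pics/lost.png",np.hstack([A,B])[:,:,::-1])
E
```

```text
0.95 [ 0.4702 -0.2139  0.0017] [255. 169.]
0.76 [ 0.3758 -0.2438 -0.0017] [172. 194.]
```

View pics/lost.png

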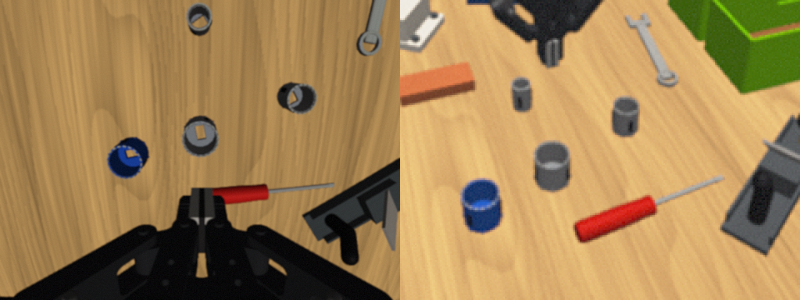

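The saw was not moved and the fingers shut without it. I'll check where the shut fingertips really are against the reported TCP.

```bash
python3 - <<'E'
from h import *
f=grab_frame("wrist");P=cloud(f);s=state();t=s["tool_pos"];print(t,s["tool_rot"].round(3),project(f,t))
for v in range(225,300,6): print(v,[tuple((P[v,u]-t).round(3)) for u in(246,256,264)])
for c in("scene","side"):
  f=grab_frame(c);P=cloud(f);d=np.hypot(P[...,0]-t[0],P[...,1]-t[1])
  q=P[(d<.03)&(P[...,2]>.06)];print(c,len(q),"lowest",np.sort(q[:,2])[:6].round(3), q[q[:,2]<q[:,2].min()+.02].mean(0)-t)
E
```

```text
[ 0.47248193 -0.21338812  0.15838282] [-0.002  0.707  0.707 -0.   ] [259.9325599  231.60807234]
225 [(np.float64(-0.015), np.float64(-0.065), np.float64(-0.159)), (np.float64(-0.004), np.float64(-0.065), np.float64(-0.159)), (np.float64(0.005), np.float64(-0.065), np.float64(-0.159))]
231 [(np.float64(-0.015), np.float64(-0.072), np.float64(-0.158)), (np.float64(-0.004), np.float64(-0.073), np.float64(-0.159)), (np.float64(0.005), np.float64(-0.073), np.float64(-0.16))]
237 [(np.float64(-0.015), np.float64(-0.08), np.float64(-0.159)), (np.float64(-0.004), np.float64(-0.08), np.float64(-0.159)), (np.float64(0.006), np.float64(-0.08), np.float64(-0.159))]
243 [(np.float64(-0.007), np.float64(0.011), np.float64(0.037)), (np.float64(-0.002), np.float64(0.011), np.float64(0.037)), (np.float64(0.002), np.float64(0.011), np.float64(0.037))]
249 [(np.float64(-0.007), np.float64(0.011), np.float64(0.042)), (np.float64(-0.002), np.float64(0.011), np.float64(0.043)), (np.float64(0.002), np.float64(0.011), np.float64(0.042))]
255 [(np.float64(-0.006), np.float64(0.011), np.float64(0.048)), (np.f
[... 893 characters left out ...]
float64(0.073)), (np.float64(-0.002), np.float64(0.008), np.float64(0.067)), (np.float64(0.001), np.float64(0.012), np.float64(0.073))]
291 [(np.float64(-0.005), np.float64(0.012), np.float64(0.077)), (np.float64(-0.002), np.float64(0.005), np.float64(0.066)), (np.float64(0.001), np.float64(0.012), np.float64(0.076))]
297 [(np.float64(-0.005), np.float64(0.012), np.float64(0.081)), (np.float64(-0.002), np.float64(0.002), np.float64(0.067)), (np.float64(0.001), np.float64(0.01), np.float64(0.077))]
scene 803 lowest [0.188 0.192 0.193 0.193 0.193 0.196] [ 0.00648087 -0.00842344  0.04070628]
side 1643 lowest [0.189 0.19  0.19  0.19  0.19  0.191] [-2.14955817e-05 -8.69294798e-03  4.25299011e-02]
```

The reported TCP lies about 31 mm below the real fingertips: wrist, scene and side depth all show the tips at reported z + 0.031–0.033. The earlier descent therefore stopped at the rim. I'll open again and go 31 mm deeper, stepwise.

Emit:
jog_arm --motion "100 0.002 0 0 0 0 0; 100 0.002 0 0 0 0 0; 100 0.002 0 0 0 0 0; 100 0.002 0 0.05 0 0 0; 100 0.002 0 0.1 0 0 0"

```text
time: 7.92
tool_pos: [0.4739, -0.2133, 0.1103]
tool_rot: [0.001, 0.707, 0.707, 0.0]
contact_force: [0.1, -0.0, 0.5]
gripper_width: 0.999
grasp_force: 0.0
```

Emit:
jog_arm --motion "100 0 0 0.08 0 0 0; 100 0 0 0.14 0 0 0; 100 0 0 0.18 0 0 0; 100 0 0 0.2 0 0 0; 100 0 0 0.2 0 0 0"

```text
time: 8.55
tool_pos: [0.4732, -0.2128, 0.01]
tool_rot: [-0.0, 0.707, 0.707, -0.0]
contact_force: [-0.8, 0.2, -0.5]
gripper_width: 1.001
grasp_force: 0.0
```

```bash
python3 - <<'E'
from h import *
f=grab_frame("wrist");P=cloud(f);s=state();t=s["tool_pos"];print(s["time"],t,s["gripper_width"],s["contact_force"])
for r in place_of("wrist","saw_large")[:2]: print(round(r["p"],2),np.round(r["at"],4))
for c in("side","wrist"):
  f=grab_frame(c);P=cloud(f);dark=f["color"].max(-1)<60
  m=dark&(abs(P[...,1]-t[1])<.03)&(abs(P[...,0]-t[0])<.07)&(abs(P[...,0]-t[0])>.03)&(P[...,2]>.004)
  for k in(-1,1):
    q=P[m&((P[...,0]-t[0])*k>0)];print(c,k,len(q),np.sort(q[:,2])[:5].round(3) if len(q) else "", np.abs(q[:,0]-t[0]).min() if len(q) else "")
E
```

```text
8.6 [ 0.47386507 -0.21322722  0.01081368] 0.9995891173289113 [-0.77420916 -0.32248003  0.61790211]
0.73 [ 0.3784 -0.2427  0.0019]
side -1 516 [0.063 0.065 0.067 0.068 0.071] 0.030002931275538547
side 1 281 [0.059 0.059 0.062 0.062 0.063] 0.030306473823480284
wrist -1 11287 [0.054 0.054 0.054 0.055 0.055] 0.030000709455293262
wrist 1 11035 [0.054 0.054 0.054 0.055 0.055] 0.030005494602191596
```

Emit:
jog_arm --motion "100 0 0 0.03 0 0 0; 100 0 0 0.05 0 0 0; 100 0 0 0.06 0 0 0; 100 0 0 0.06 0 0 0; 70 0 0 0.06 0 0 0"

```text
time: 9.38
tool_pos: [0.4737, -0.2131, -0.0195]
tool_rot: [0.0, 0.707, 0.707, 0.0]
contact_force: [0.1, -0.3, -0.1]
gripper_width: 0.815
grasp_force: 0.0
```

Emit:
jog_arm --motion "60 0 0 0 0 0 0; 50 0 0 0 0 0 0; 30 0 0 0 0 0 0; 0 0 0 0 0 0 0; 0 0 0 0 0 0 0"

```text
time: 10.0
tool_pos: [0.4739, -0.2134, -0.0189]
tool_rot: [0.0, 0.707, 0.707, -0.0]
contact_force: [-1.1, 1.1, 5.6]
gripper_width: 0.519
grasp_force: 62.0
```

Gripped, at opening 0.52 with 62 N. Lifting.

Emit:
jog_arm --motion "0 0 0 -0.03 0 0 0; 0 0 0 -0.12 0 0 0; 0 0 0 -0.22 0 0 0; 0 0 0 -0.32 0 0 0; 0 0 0 -0.36 0 0 0"

```text
time: 10.62
tool_pos: [0.4748, -0.2137, 0.1641]
tool_rot: [0.003, 0.707, 0.707, 0.001]
contact_force: [0.2, 0.1, -3.2]
gripper_width: 0.517
grasp_force: 62.1
```

Emit:
jog_arm --motion "0 0.06 0 0 0 0 0; 0 0.16 0.02 0 0 0 0; 0 0.28 0.04 0 0 0 0; 0 0.4 0.06 0 0 0 0; 0 0.5 0.08 0 0 0 0"

```text
time: 11.25
tool_pos: [0.5123, 0.0393, 0.1583]
tool_rot: [-0.001, 0.707, 0.707, -0.001]
contact_force: [0.7, 0.2, -2.5]
gripper_width: 0.521
grasp_force: 62.1
```

```bash
python3 hold.py; ls pics
```

```text
11.3 [0.51283297 0.0445788  0.15843362] [-0.0028  0.7054  0.7088  0.0013] [-1.9  4.2 -2.4] 0.5191554791528156 62.07579877227545
10643 top 0.06211642606875903
rim-tool [-0.0016 -0.0046] enc ((511.5893249511719, 39.016300201416016), 23.4741268157959) [0.4891 0.0158 0.2166] [0.5335 0.0623 0.2218]
[258 252]
a.png
b.png
g.png
hold1130.png
hold695.png
lost.png
saw.png
scene.png
vise.png
```

```bash
python3 hold.py; cp pics/hold11*.png /tmp; ls pics | grep hold; cat > slot.py <<'E'
from h import *
def slot_angle(f,P,fit,zb):
    "pixels seen through the base -> intersect their rays with plane z=zb (top of base), min-area rectangle"
    W=np.asarray(f["world_from_camera"]);o=W[:3,3];r=P-o
    k=(zb-o[2])/r[...,2];X=o+r*k[...,None]
    m=(np.hypot(X[...,0]-fit[0],X[...,1]-fit[1])<.016)&(P[...,2]<zb-.02)
    n,l,st,_=cv2.connectedComponentsWithStats(m.astype(np.uint8))
    if n<2: return None
    m=l==1+st[1:,4].argmax();q=X[m][:,:2].astype(np.float32)*1000
    return m.sum(),cv2.minAreaRect(q)
if __name__=="__main__":
    f=grab_frame("wrist");P=cloud(f);t=state()["tool_pos"];print(t)
    k=P[(abs(P[...,2]-t[2]-.060)<.003)&(np.hypot(P[...,0]-t[0],P[...,1]-t[1])<.035)]
    print(cv2.minEnclosingCircle(k[:,:2].astype(np.float32)*1000))
    fit=t[:2]+[-.002,0]
    for zb in(t[2]+.019,t[2]+.025): print(slot_angle(f,P,fit,zb))
E
python3 slot.py
```

```text
11.4 [0.51232106 0.03913836 0.1583224 ] [-0.0013  0.7056  0.7086 -0.0011] [-0.3 -0.9 -2.8] 0.5153287354957301 62.080525159835815
450 top -0.11593553253876465
rim-tool [-0.1376 -0.2818] enc ((371.6248779296875, -224.6755828857422), 13.999476432800293) [ 0.3578 -0.2266  0.0385] [ 0.3855 -0.2193  0.0439]
[158 371]
hold1130.png
hold1140.png
hold695.png
[0.51254339 0.03688198 0.15878109]
((512.451416015625, 44.251922607421875), 34.022743225097656)
(np.int64(235), ((511.99603271484375, 32.39289474487305), (11.027153015136719, 7.812258720397949), 11.017430305480957))
(np.int64(235), ((511.9756164550781, 35.73440933227539), (10.59228515625, 7.5041890144348145), 11.017407417297363))
```

Slot angle in the hand is about 101°, key about 117°, so I'll turn 16.3° anticlockwise (−0.19 about tool z) while moving above the arbor to about (0.533, 0.2165).

Emit:
jog_arm --motion "0 0.09 0.01 0 0 0 -0.05; 0 0.19 0.02 0 0 0 -0.1; 0 0.28 0.03 0 0 0 -0.15; 0 0.34 0.04 0 0 0 -0.19; 0 0.359 0.041 0 0 0 -0.19"

```text
time: 12.12
tool_pos: [0.534, 0.2163, 0.1595]
tool_rot: [-0.0, 0.6, 0.8, -0.001]
contact_force: [0.1, -0.2, -1.7]
gripper_width: 0.517
grasp_force: 62.1
```

Emit:
jog_arm --motion "0 0 0 0.01 0 0 0; 0 0 0 0.03 0 0 0; 0 0 0 0.05 0 0 0; 0 0 0 0.06 0 0 0; 0 0 0 0.06 0 0 0"

```text
time: 12.75
tool_pos: [0.5335, 0.2161, 0.1294]
tool_rot: [-0.0, 0.6, 0.8, -0.001]
contact_force: [-0.5, 0.3, -3.1]
gripper_width: 0.519
grasp_force: 62.1
```

```bash
cat > al.py <<'E'
from h import *
ts=[]
for i in range(6):
    f=grab_frame("side" if i%2 else "wrist");ts.append(state()["tool_pos"])
s=state();t=np.mean(ts,0);q=s["tool_rot"];print(s["time"],t.round(4),np.std(ts,0).round(4),q.round(4),"yaw",np.degrees(2*np.arctan2(q[2],q[1]))-90,s["contact_force"].round(1))
w=grab_frame("wrist");g=grab_frame("side")
A=cv2.resize(w["color"][180:330,160:360],(400,300),interpolation=3)
u=project(g,[.533,.217,.11]).round().astype(int)
B=cv2.resize(g["color"][u[1]-35:u[1]+40,u[0]-50:u[0]+50],(400,300),interpolation=3)
cv2.imwrite("pics/al%d.png"%(s["time"]*100),np.hstack([A,B])[:,:,::-1])
for c,f in(("wrist",w),("side",g),("scene",grab_frame("scene"))):
    P=cloud(f)
    for n in("saw_large","pin_tip"):
        for r in place_of(c,n):
            if np.hypot(*(r["at"][:2]-t[:2]))<.03: print(c,n,round(r["p"],2),np.round(r["at"],4))
    k=P[(np.hypot(P[...,0]-t[0],P[...,1]-t[1])<.012)&(P[...,2]>.092)&(P[...,2]<.106)]
    if len(k): print(c,"pin",len(k),k.mean(0).round(4),k[:,0].min().round(4),k[:,0].max().round(4))
E
python3 al.py; ls pics | grep al
```

```text
13.05 [0.5342 0.2165 0.1307] [0.0002 0.0001 0.0003] [3.000e-04 5.995e-01 8.004e-01 3.000e-04] yaw 16.33726420464731 [-0.5 -0.3 -3.1]
wrist saw_large 0.95 [0.5322 0.2187 0.1515]
wrist pin_tip 0.71 [0.5309 0.2157 0.1018]
wrist pin 47 [0.5296 0.2194 0.0947] 0.5265 0.5338
side saw_large 0.87 [0.5354 0.2181 0.147 ]
side pin_tip 0.71 [0.5353 0.2141 0.1031]
side pin 9 [0.5341 0.2138 0.0972] 0.5319 0.538
scene saw_large 0.55 [0.5334 0.2143 0.1491]
scene pin_tip 0.71 [0.5318 0.2186 0.1036]
scene pin 7 [0.5347 0.2168 0.0954] 0.532 0.538
al1305.png
```

View pics/al1305.png

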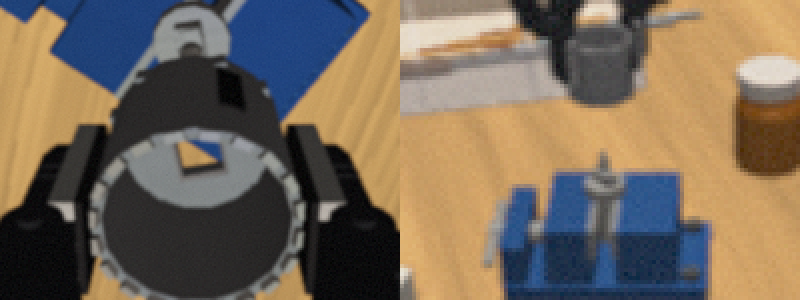

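The crop shows the saw held symmetrically with its slot at about (198,155), and in the side view the pin at (603,155) lies under the saw's axis at (603,65). I'll apply a small −1 mm x correction and lower gently.

Emit:
jog_arm --motion "0 0.001 -0.002 0.03 0 0 0; 0 0.001 -0.002 0.06 0 0 0; 0 0.001 -0.002 0.075 0 0 0; 0 0.001 -0.002 0.085 0 0 0; 0 0.001 -0.002 0.085 0 0 0"

```text
time: 14.12
tool_pos: [0.5327, 0.2167, 0.0873]
tool_rot: [-0.0, 0.6, 0.8, -0.0]
contact_force: [0.2, 0.2, -2.9]
gripper_width: 0.516
grasp_force: 62.1
```

Emit:
jog_arm --motion "0 0 0 0.004 0 0 0; 0 0 0 0.008 0 0 0; 0 0 0 0.012 0 0 0; 0 0 0 0.014 0 0 0; 0 0 0 0.014 0 0 0"

```text
time: 14.75
tool_pos: [0.5328, 0.2167, 0.0807]
tool_rot: [-0.0, 0.599, 0.8, -0.0]
contact_force: [-0.6, 0.5, -2.2]
gripper_width: 0.519
grasp_force: 62.1
```

Emit:
jog_arm --motion "0 0 0 0.004 0 0 0; 0 0 0 0.008 0 0 0; 0 0 0 0.012 0 0 0; 0 0 0 0.014 0 0 0; 0 0 0 0.014 0 0 0"

```text
time: 15.38
tool_pos: [0.5328, 0.2167, 0.0737]
tool_rot: [-0.0, 0.6, 0.8, -0.0]
contact_force: [0.8, 0.6, -2.5]
gripper_width: 0.52
grasp_force: 62.1
```

Emit:
jog_arm --motion "0 0 0 0.001 0 0 0; 0 0 0 0.002 0 0 0; 0 0 0 0.003 0 0 0; 0 0 0 0.004 0 0 0; 0 0 0 0.004 0 0 0"

```text
time: 16.0
tool_pos: [0.5328, 0.2167, 0.0717]
tool_rot: [-0.0, 0.6, 0.8, -0.0]
contact_force: [-0.1, -0.3, -2.4]
gripper_width: 0.519
grasp_force: 62.1
```

Emit:
jog_arm --motion "0 0 0 0.001 0 0 0; 0 0 0 0.002 0 0 0; 0 0 0 0.003 0 0 0; 0 0 0 0.004 0 0 0; 0 0 0 0.004 0 0 0"

```text
time: 16.62
tool_pos: [0.5328, 0.2167, 0.0697]
tool_rot: [-0.0, 0.6, 0.8, -0.0]
contact_force: [-0.3, 0.8, -3.0]
gripper_width: 0.515
grasp_force: 62.1
```

Emit:
jog_arm --motion "0 0 0 0.001 0 0 0; 0 0 0 0.002 0 0 0; 0 0 0 0.002 0 0 0; 0 0 0 0.002 0 0 0; 0 0 0 0.002 0 0 0"

```text
time: 17.25
tool_pos: [0.5329, 0.2167, 0.0688]
tool_rot: [-0.0, 0.6, 0.8, 0.0]
contact_force: [0.2, 0.1, -2.9]
gripper_width: 0.52
grasp_force: 62.1
```

Emit:
jog_arm --motion "0 0 0 0.001 0 0 0; 0 0 0 0.002 0 0 0; 0 0 0 0.002 0 0 0; 0 0 0 0.002 0 0 0; 0 0 0 0.002 0 0 0"

```text
time: 17.88
tool_pos: [0.5329, 0.2167, 0.0678]
tool_rot: [0.0, 0.6, 0.8, 0.0]
contact_force: [-0.5, 0.1, -2.1]
gripper_width: 0.518
grasp_force: 62.1
```

Emit:
jog_arm --motion "0 0 0 0.001 0 0 0; 0 0 0 0.002 0 0 0; 0 0 0 0.002 0 0 0; 0 0 0 0.002 0 0 0; 0 0 0 0.002 0 0 0"

```text
time: 18.5
tool_pos: [0.5329, 0.2167, 0.0668]
tool_rot: [0.0, 0.6, 0.8, 0.0]
contact_force: [-0.0, -0.9, -2.9]
gripper_width: 0.516
grasp_force: 62.1
```

Emit:
jog_arm --motion "0 0 0 0.001 0 0 0; 0 0 0 0.002 0 0 0; 0 0 0 0.002 0 0 0; 0 0 0 0.002 0 0 0; 0 0 0 0.002 0 0 0"

```text
time: 19.12
tool_pos: [0.5329, 0.2167, 0.0658]
tool_rot: [0.0, 0.599, 0.8, 0.0]
contact_force: [0.1, 0.1, -3.8]
gripper_width: 0.518
grasp_force: 62.1
```

Emit:
jog_arm --motion "0 0 0 0.001 0 0 0; 0 0 0 0.002 0 0 0; 0 0 0 0.002 0 0 0; 0 0 0 0.002 0 0 0; 0 0 0 0.002 0 0 0"

```text
time: 19.75
tool_pos: [0.5329, 0.2167, 0.0648]
tool_rot: [-0.0, 0.6, 0.8, 0.0]
contact_force: [0.6, -0.8, -2.8]
gripper_width: 0.521
grasp_force: 62.1
```

Emit:
jog_arm --motion "0 0 0 0.001 0 0 0; 0 0 0 0.002 0 0 0; 0 0 0 0.002 0 0 0; 0 0 0 0.002 0 0 0; 0 0 0 0.002 0 0 0"

```text
time: 20.38
tool_pos: [0.5329, 0.2167, 0.0638]
tool_rot: [-0.0, 0.6, 0.8, -0.0]
contact_force: [-0.4, -0.2, -2.4]
gripper_width: 0.518
grasp_force: 62.1
```

Emit:
jog_arm --motion "0 0 0 0.001 0 0 0; 0 0 0 0.002 0 0 0; 0 0 0 0.003 0 0 0; 0 0 0 0.003 0 0 0; 0 0 0 0.003 0 0 0"

```text
time: 21.0
tool_pos: [0.5329, 0.2167, 0.0623]
tool_rot: [-0.0, 0.6, 0.8, -0.0]
contact_force: [-0.6, -0.3, -3.3]
gripper_width: 0.52
grasp_force: 62.1
```

Emit:
jog_arm --motion "0 0 0 0.001 0 0 0; 0 0 0 0.002 0 0 0; 0 0 0 0.003 0 0 0; 0 0 0 0.003 0 0 0; 0 0 0 0.003 0 0 0"

```text
time: 21.62
tool_pos: [0.5329, 0.2167, 0.0608]
tool_rot: [-0.0, 0.6, 0.8, -0.0]
contact_force: [-0.2, 0.0, -2.2]
gripper_width: 0.524
grasp_force: 62.1
```

Emit:
jog_arm --motion "0 0 0 0.001 0 0 0; 0 0 0 0.002 0 0 0; 0 0 0 0.002 0 0 0; 0 0 0 0.002 0 0 0; 0 0 0 0.002 0 0 0"

```text
time: 22.25
tool_pos: [0.5329, 0.2167, 0.0598]
tool_rot: [-0.0, 0.6, 0.8, -0.0]
contact_force: [0.2, 0.2, -2.5]
gripper_width: 0.517
grasp_force: 62.1
```

Half-millimetre steps until it touches the flange.

Emit:
jog_arm --motion "0 0 0 0.001 0 0 0; 0 0 0 0.001 0 0 0; 0 0 0 0.001 0 0 0; 0 0 0 0.001 0 0 0; 0 0 0 0.001 0 0 0"

```text
time: 22.88
tool_pos: [0.5329, 0.2167, 0.0593]
tool_rot: [-0.0, 0.6, 0.8, 0.0]
contact_force: [0.6, 0.3, -2.6]
gripper_width: 0.52
grasp_force: 62.1
```

Emit:
jog_arm --motion "0 0 0 0.001 0 0 0; 0 0 0 0.001 0 0 0; 0 0 0 0.001 0 0 0; 0 0 0 0.001 0 0 0; 0 0 0 0.001 0 0 0"

```text
time: 23.5
tool_pos: [0.5329, 0.2167, 0.0591]
tool_rot: [0.0, 0.599, 0.8, -0.0]
contact_force: [-2.1, -0.9, 3.6]
gripper_width: 0.521
grasp_force: 62.5
```

Emit:
jog_arm --motion "0 0 0 0.0005 0 0 0; 0 0 0 0.0005 0 0 0; 0 0 0 0.0005 0 0 0; 0 0 0 0.0005 0 0 0; 0 0 0 0.0005 0 0 0"

```text
time: 24.12
tool_pos: [0.533, 0.2167, 0.0591]
tool_rot: [0.0, 0.6, 0.8, 0.0]
contact_force: [-3.7, -1.6, 5.3]
gripper_width: 0.515
grasp_force: 62.8
```

Contact at tool z 0.0591, which puts the underside at 0.078, the flange height. Releasing.

Emit:
jog_arm --motion "55 0 0 0 0 0 0; 60 0 0 0 0 0 0; 70 0 0 0 0 0 0; 80 0 0 0 0 0 0; 80 0 0 0 0 0 0"

```text
time: 24.75
tool_pos: [0.5329, 0.2167, 0.0585]
tool_rot: [0.0, 0.6, 0.8, 0.0]
contact_force: [0.0, 0.3, 0.1]
gripper_width: 0.799
grasp_force: 0.0
```

Emit:
jog_arm --motion "90 0 0 -0.01 0 0 0; 95 0 0 -0.03 0 0 0; 95 0 0 -0.08 0 0 0; 95 0 0 -0.16 0 0 0; 95 0 0 -0.24 0 0 0"

```text
time: 25.38
tool_pos: [0.5329, 0.2167, 0.1805]
tool_rot: [0.0, 0.6, 0.8, 0.0]
contact_force: [0.4, -0.7, -0.4]
gripper_width: 0.953
grasp_force: 0.0
```

```bash
python3 - <<'E'
from h import *
w=grab_frame("wrist");g=grab_frame("side");s=state();print(s["time"],s["tool_pos"],s["contact_force"].round(1))
for c,f in(("wrist",w),("side",g)):
    P=cloud(f)
    for n in("saw_large","saw_mid","saw_small"):
        for r in place_of(c,n)[:2]: print(c,n,round(r["p"],2),np.round(r["at"],4))
    k=P[(np.hypot(P[...,0]-.533,P[...,1]-.2167)<.03)&(P[...,2]>.112)&(P[...,2]<.13)]
    if len(k): print(len(k),"rim",np.percentile(k[:,2],[50,95]).round(4),cv2.minEnclosingCircle(k[:,:2].astype(np.float32)*1000))
A=cv2.resize(w["color"],(400,300))
u=project(g,[.533,.217,.09]).round().astype(int)
B=cv2.resize(g["color"][u[1]-45:u[1]+45,u[0]-60:u[0]+60],(400,300),interpolation=3)
cv2.imwrite("pics/end.png",np.hstack([A,B])[:,:,::-1])
E
```

```text
25.475 [0.53644209 0.21770454 0.18609463] [ 0.4 -0.2  0.9]
wrist saw_large 0.74 [0.5306 0.2141 0.0783]
936 rim [0.1193 0.1217] ((531.4183349609375, 216.64776611328125), 23.25806999206543)
side saw_large 0.96 [ 0.3781 -0.2453  0.002 ]
side saw_large 0.68 [0.5317 0.2167 0.0776]
side saw_mid 0.79 [ 0.5939 -0.1601 -0.0018]
side saw_mid 0.44 [ 0.7397 -0.312   0.0029]
side saw_small 0.55 [ 0.473  -0.0757  0.0006]
96 rim [0.1176 0.121 ] ((535.3197021484375, 214.64573669433594), 23.732065200805664)
```

View pics/end.png

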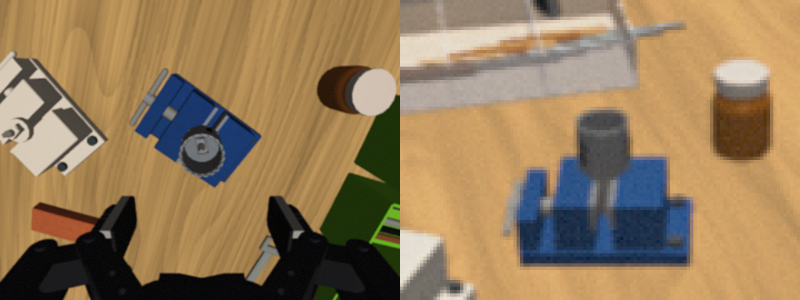

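The saw stands upright on the arbor at (203,148) in the wrist view and (603,145) in the side view, with its rim at about 0.120 m (0.078 + 0.042), so it is home. The gripper is clear, so I'll hand in.

```bash
python3 -c "
from plant import *
print(job_done())"
```

```text
the job is handed in; nothing more can be done
None
```

The largest grey hole saw sits home on the blue vise's arbor, teeth up and released, handed in at about 25 s of the 67 s allowed; I measured slot and key angles and turned it about 16° to match before lowering, so it went on without a search turn, with 5–6 N at the end of each lowering step and the first grasp closing empty above it because the reported fingertip position read about 31 mm low.

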